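Find the loaded centrifuge bucket by its weight and hang it in the rotor

ROBOT

A 6-joint arm with a two-finger parallel gripper is mounted at the origin on the work surface. World frame = base frame: x ahead of the robot, y to its left, z up, the work surface at z = 0. Lengths are in mm, angles in rad, forces in N, time in s.
With the tool pointing down it reaches from about 275 to 750 mm from the base axis. Payload 10.2 kg.
Tool frame: the origin (TCP) lies midway between the tips of the shut fingers; the grasp point (between the pads) lies 19 mm behind it; z points along the fingers, y is the line along which they close (so a half turn about z gives the same grasp; the last joint's range is limited). The gripper opens to 85 mm and grips with 20 to 120 N. Pads are 22 mm wide; open, the fingers measure 114 mm over their backs; the gripper's body (76 mm by 85 mm) begins 54 mm behind the grasp point. The pads swing forward as they close: fully open they stand 13 mm farther back than shut.
Start: joints at [1.101, 0.313, 1.498, -0, 1.331, -0.223], TCP at [128.271, 509.095, 231.294] pointing down, gripper open.
Joint ranges: [-2.94, 2.94], [-0.97, 2.17], [0.19, 2.56], [-1.23, 4.37], [0.02, 3.11], [-2.88, 2.88]. Speed limits (rad/s): [2.39, 2.39, 3.01, 3.14, 3.14, 3.14].

INTERFACE

Orientations are given as a unit quaternion [w, x, y, z].
In Python, from rig import ctrl gives the robot as it stands.
- The arm moves only by the tool send_rows, never from a script. Its argument "targets" is a list of rows, each an object with "offset": the shift along the world's x, y, z in cm, a list of three; "spin": the turn about the world's z in rad. A call has 1 to 8 rows; each row is the pose to reach, as a shift and turn from the pose commanded when the call began; what a row does not reach only later rows make up. A row lasts 1/12 s, in which the tool goes at most 41.7 mm and 7.16 degrees, less where a joint would pass 70% of its speed; a pose out of reach is approached as far as the arm can. A call with a gripper value outside its range is refused whole. "grip" is the opening, from 0 (shut) to 1 (fully open), set as the call begins (left out, the last holds). The fingers move at their own pace and stop on an object; "squeeze" is the grip in N (left out, the last holds). Time passes only in rows, so rows that repeat a pose let the fingers close. It gives the time, the measured TCP pose, the force, the opening and the grip force at its end, in the units of the state.
- ctrl.sense(): the state, without advancing time (a new reading comes with each control period).
- ctrl.capture(name): name is "scene" or "top"; returns (picture, depth): 400x640x3 uint8, red, green, blue; 400x640 float32, mm along the optical axis (not along the pixel's ray), 0 where there is no reading.
- ctrl.calibration(name): a dict with "fx", "fy", "cx", "cy" (pixels), "view" (4x4, takes a point from world to camera coordinates). Camera axes: x right, y down, z forward; pixel columns grow to the right and rows downward; lengths in mm; the calibration is good to about 2 mm. A picture is of the moment at which its call begins. calibration takes no time and is no camera call.
- ctrl.finish_job(): hands the job in; it is judged then, once.
Trained networks look in the newest picture that a camera, given by its name, has taken for a name from the list of things; names that differ only in an ending like _2 or _b are one class to them, and where a whole thing is asked for, a point or a joint stands for the part that bears it (a point fixed in the world has none). Each returns a list of dicts, best first, with "conf" (0 to 1); they miss things now and then, are a little off and sometimes report something else, mostly with a low value. They report only what shows in the picture. A call takes as long as a camera call.
- ctrl.search_frame(camera, query): "box" ([left, top, right, bottom] in pixels, round what is visible of it).
- ctrl.place_of(camera, query): "uv" ([column, row] in pixels: a listed point, or the origin of a listed thing).
The state is a dict: "time_s": time; "joints": joint angles; "dq": joint speeds; "tau": joint torques, N m; "eef_pos": TCP position; "ee_rot": TCP orientation; "force": force on the tool from outside, world axes, zero at the start; "wrist_torque": the same for the moment, N m; "grip_width": opening from 0.0 (shut) to 1.0 (fully open); "grip_force": force on a finger pad.
Only numpy, scipy, OpenCV 4.12 (cv2) and the standard library are available. Lean on these libraries where they do the work, as an engineer would, in place of code of your own. Each camera call takes 0.05 s, during which the arm holds its last target. There are 200 camera calls.

TASK

The rotor on its stand lacks its fourth bucket, and the three that hang in it are loaded: only one of the three sealed, look-alike buckets in the steel rack is loaded too, and you can tell it only by its weight. Find it, stand it upright on the free mat or bench and let go so that you can take it again by its two plain faces, then hang it gently and upright on the free pair of pins. Leave the two light buckets standing in the rack, keep every bucket upright, and do not disturb the hanging buckets or the other things on the bench.

Things in the scene. Friction and masses are not known exactly. Their poses are not given: they have to be found in the camera images.
- bucket_1: Sealed aluminium bucket, black cap, standing in the rack. Origin: centre of underside; x: across its two plain flat faces, 52 mm apart; y: across its two slotted faces, 56 mm apart from 40 mm above the underside up (38 mm below that). 92 mm high, plus a 5 mm dome too low to grip. Starts with y along the rack. A half turn about z makes no difference. bucket_2 tells the slots, bucket_3 the weights.
- bucket_2: Same looks, size, origin and axes as bucket_1. In the middle of each slotted face is a slot for a pin, open downwards: 15 mm wide, 8.5 mm deep, roof 66 mm above the underside, mouth flared to 28 mm at 40 mm above the underside. The face is plain over the slot, from 66 to 92 mm.
- bucket_3: Same looks, size, origin and axes as bucket_1. Any one of the three may be the loaded one, anew in each run. The loaded one weighs 0.61 to 0.75 kg in all, each of the two light ones 0.30 to 0.36 kg. The insert inside has 1.5 mm of play.
- rack: Fixed stainless rack, a straight open-ended channel 350 mm long (its x), 64 mm wide (y); origin: centre of underside. Floor 3 mm thick, 58 mm between the two walls, walls 91 mm high, so that only the caps show over them. Buckets stand at x = -112, 0, 112 mm, plain faces 3 mm from the walls, slotted faces looking along the channel with 56 mm of room between neighbours.
- rotor: Grey four-place rotor, fixed on a stand; origin on its upright axis at bench height. Places 105 mm from the axis, 90 degrees apart: each a 68 mm wide slot between two upright ears (top 151 mm above the bench), open above, below and outwards, with two facing steel pins, 10 mm thick, 46 mm between their tips. Hub: radius 22 mm, 145 mm high; flange: radius 45 mm, 107 mm high.
- free_place (a point): The rotor's one free place: the point midway between its two pins on the pins' centre line, 125 mm above the bench. x: outwards from the rotor's axis; y: along the pins; z up. A seated bucket has its underside 61 mm below this point and its y axis along this y, either way round.
- mat: A square black rubber mat, 120 mm by 120 mm by 3 mm, fixed flat on the bench between the rack and the rotor: a free spot to stand a bucket on. Origin: centre of its underside.
- hung_1: A loaded bucket (0.65 kg) of the same shape as bucket_1, already hanging in the rotor in place 90 degrees counter-clockwise (from above) from the free one; origin at the centre of its underside. Leave it alone.
- hung_2: A loaded bucket (0.65 kg) of the same shape as bucket_1, already hanging in the rotor in place opposite the free one; origin at the centre of its underside. Leave it alone.
- hung_3: A loaded bucket (0.65 kg) of the same shape as bucket_1, already hanging in the rotor in place 90 degrees clockwise from the free one; origin at the centre of its underside. Leave it alone.
- petri_a: A closed Petri dish with dark red agar, 90 mm across, 16 mm high; origin at the centre of its underside. Bystander.
- petri_b: A closed Petri dish with straw-coloured agar, 90 mm across, 16 mm high; origin at the centre of its underside. Bystander.
- culture_bottle: A glass culture bottle with a foil cap, 66 mm across, 180 mm high; origin at the centre of its underside. Bystander.
- beaker: A glass beaker, 68 mm across, 90 mm high; origin at the centre of its underside. Bystander.
- slide_box: A small plastic slide box, 31 by 83 by 30 mm; origin at the centre of its underside. Bystander.

How it is judged:
By the outcome, as a careful person would: the job done as asked, in the order asked, and still so for the second after the job is handed in, with the robot touching nothing.
It also fails if it takes over 72 s, if anything falls off the work surface, if the arm or the gripper's body presses on something with over 40 N, if the wrist force passes 120 N, or if a joint passes its speed limit or range.

## Working session

There is one attempt and no reset: what is moved stays moved. The work goes in short steps, Python scripts to look and compute and a tool call to move; the robot and the scene stay as the last step left them, time stands still between calls to the robot, and variables do not carry over. Pictures are saved under pics/ and viewed, at most 10 in all, crops included, and the job is handed in when it is done.

Besides the shell and the picture viewer there is one more tool, called after "Emit:" as name(argument=value, ...) on one line, values as JSON. send_rows: Moves the arm, as the interface text tells. Its arguments: {"type":"object","properties":{"targets":{"type":"array"},"grip":{"type":"number"},"squeeze":{"type":"number"}},"required":["targets"]}

```bash
mkdir -p pics; ls; cat > h.py <<'E'
import numpy as np, cv2
from rig import ctrl
def cap(n):
    p,d=ctrl.capture(n); c=ctrl.calibration(n); return p,d,c
def world(c,u,v,z):  # depth z -> world
    V=np.array(c['view']); P=np.array([(u-c['cx'])/c['fx']*z,(v-c['cy'])/c['fy']*z,z,1.])
    return (np.linalg.inv(V)@P)[:3]
def atz(c,u,v,h):   # intersect ray with plane z=h
    a=world(c,u,v,1.);b=world(c,u,v,1000.); t=(h-a[2])/(b[2]-a[2]); return a+t*(b-a)
def cloud(c,d):
    v,u=np.mgrid[:d.shape[0],:d.shape[1]]
    P=np.stack([(u-c['cx'])/c['fx']*d,(v-c['cy'])/c['fy']*d,d,np.ones_like(d)],-1)
    W=P@np.linalg.inv(np.array(c['view'])).T; W[d==0]=np.nan; return W[...,:3]
E
python3 - <<'E'
from h import *
for n in('scene','top'):
    p,d,c=cap(n); cv2.imwrite(f'pics/{n}0.png',p[...,::-1]); np.savez(f'{n}0.npz',p=p,d=d)
    print(n,np.linalg.inv(np.array(c['view'])).round(2).tolist(),c['fx'])
    for q in('bucket_1','rack','rotor','free_place','mat','hung_1','culture_bottle','beaker','petri_a','slide_box'):
        print(q,[([round(x) for x in r['uv']],round(r['conf'],2)) for r in ctrl.place_of(n,q)][:6])
print(ctrl.sense())
E
```

```text
pics
scene [[-0.54, 0.5, -0.68, 1464.3], [0.84, 0.31, -0.44, 536.1], [-0.01, -0.81, -0.59, 890.34], [0.0, 0.0, 0.0, 1.0]] 449.33956473855926
bucket_1 [([267, 216], 0.73), ([285, 202], 0.71), ([309, 186], 0.58)]
rack [([290, 200], 0.69)]
rotor [([401, 246], 0.86), ([286, 203], 0.62)]
free_place [([437, 224], 0.97)]
mat [([324, 215], 0.66), ([260, 260], 0.61)]
hung_1 [([416, 210], 0.76), ([386, 253], 0.76), ([371, 215], 0.64)]
culture_bottle [([262, 258], 0.81)]
beaker [([284, 166], 0.95)]
petri_a [([308, 274], 0.9), ([297, 244], 0.72)]
slide_box [([249, 189], 0.52)]
top [[0.01, -0.99, 0.1, 473.4], [-1.0, -0.0, 0.02, -53.7], [-0.02, -0.1, -0.99, 1084.73], [0.0, 0.0, 0.0, 1.0]] 386.2244078138474
bucket_1 [([388, 179], 0.82), ([386, 219], 0.79), ([387, 260], 0.78)]
rack [([388, 217], 0.64)]
rotor [([243, 219], 0.73), ([305, 139], 0.7)]
free_place []
mat [([336, 222], 0.79)]
hung_1 [([241, 257], 0.91), ([277, 215], 0.82), ([242, 179], 0.71)]
culture_bottle [([355, 130], 0.78)]
beaker [([448, 286], 0.92)]
petri_a [([336, 164], 0.74), ([307, 142], 0.56)]
slide_box [([388, 220], 0.73), ([449, 214], 0.61)]
{'time_s': 1.1, 'joints': array([ 1.10058546e+00,  3.12896843e-01,  1.49771506e+00, -2.16525506e-05,
        1.33100578e+00, -2.23417824e-01]), 'dq': array([-2.24149951e-04, -6.98333801e-04, -3.60728499e-04,  1.17151242e-03,
        8.28394636e-05, -1.91513060e-05]), 'tau': array([ 9.67391679e-04, -4.12169909e+01, -2.59899670e+01, -6.50566926e-05,
        4.81370680e-04, -4.78291736e-05]), 'eef_pos': array([128.28012612, 509.08400466, 231.29011837]), 'ee_rot': array([ 5.63776027e-06,  1.23081056e-01,  9.92396621e-01, -1.53407904e-05]), 'force': array([-0.85862523, -0.4889846 , -0.05243626]), 'wrist_torque': array([0.00105023, 0.0144697 , 0.02171205]), 'grip_force': 0.0, 'grip_width': 0.9973919281067809}
```

View pics/top0.png

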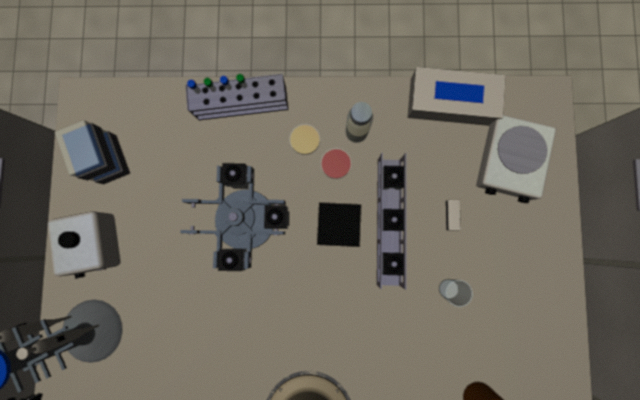

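View pics/scene0.png

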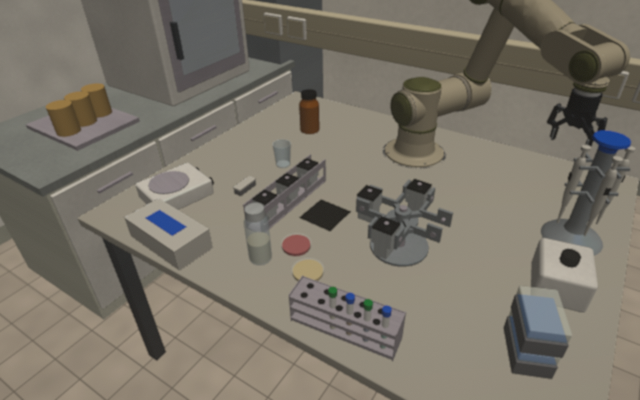

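Top view: rack with three black caps at (393,177), (393,219), (393,263), the rotor at about (240,217) with its open place facing left (+y, ears at (188,203) and (188,233)), and the mat at (339,224). The scene view agrees. Next I measure from depth.

```bash
python3 - <<'E'
from h import *
for n in('top','scene'):
    z=np.load(n+'0.npz'); c=ctrl.calibration(n); W=cloud(c,z['d']); X,Y,Z=[W[...,i] for i in range(3)]
    g=z['p'].astype(int).sum(2)
    print(n,'bench z',np.nanmedian(Z[(abs(X-350)<40)&(abs(Y+50)<30)]))
    R=(X>250)&(X<720)&(Y>-320)&(Y<-130)
    m=(R&(Z>84)&(Z<108))
    k,l,s,_=cv2.connectedComponentsWithStats((m&(g<150)).astype(np.uint8))
    for i in range(1,k):
        if s[i,4]>25:
            q=W[l==i]; print(' cap',s[i,4],np.median(q,0).round(1),((q.max(0)+q.min(0))/2).round(1),np.ptp(q,axis=0).round(1))
    q=W[m&(g>=150)]; r=cv2.minAreaRect(q[:,:2].astype(np.float32)); print(' rack walls',len(q),r)
    B=(X>250)&(X<720)&(Y>-100)&(Y<400)
    q=W[B&(Z>2)&(Z<8)&(g<150)&(Y<30)]; print(' mat',len(q),cv2.minAreaRect(q[:,:2].astype(np.float32)))
    m=(X>300)&(X<650)&(Y>50)&(Y<400)&(Z>110)&(Z<175)
    k,l,s,_=cv2.connectedComponentsWithStats(m.astype(np.uint8))
    for i in range(1,k):
        if s[i,4]>25: 
            q=W[l==i];print(' rot',s[i],np.median(q,0).round(1),q.min(0).round(),q.max(0).round(),(np.median(g[l==i])))
    # rotor caps
    k,l,s,_=cv2.connectedComponentsWithStats((m&(Z>145)&(g<130)).astype(np.uint8))
    for i in range(1,k):
        if s[i,4]>25:
            q=W[l==i]; print(' hcap',s[i,4],np.median(q,0).round(1),((q.max(0)+q.min(0))/2).round(1),np.ptp(q,axis=0).round(1))
    if n=='top': cv2.imwrite('pics/a.png',cv2.resize(z['p'][140:290,170:420,::-1],None,fx=3.2,fy=3.2,interpolation=cv2.INTER_CUBIC))
    else: cv2.imwrite('pics/b.png',cv2.resize(z['p'][140:280,320:480,::-1],None,fx=4,fy=4,interpolation=cv2.INTER_CUBIC))
    # height map rows around free place
    np.set_printoptions(linewidth=250)
    if n=='top':
        for v in range(192,245,1): print(v,np.nan_to_num(Z[v,180:216:3]).round().astype(int),np.nan_to_num(X[v,186]).round(),np.nan_to_num(X[v,207]).round())
E
```

```text
top bench z 1.3427812398157357
 cap 408 [ 635.2 -217.5   97.4] [ 637.3 -217.4   95. ] [54.5 50.  21.7]
 cap 408 [ 525.7 -215.3   97.4] [ 526.  -215.5   94.6] [53.8 50.9 21.2]
 cap 429 [ 415.9 -212.8   97.4] [ 414.9 -213.6   96.5] [52.9 50.9 20.4]
 rack walls 668 ((526.204833984375, -216.8510284423828), (64.69937896728516, 348.7818298339844), 89.00917053222656)
 mat 987 ((517.5977172851562, -59.85061264038086), (78.22699737548828, 117.01445007324219), 89.90380096435547)
 rot [ 181  167  107  104 3574] [526.6 169.5 150.5] [399.  53. 110.] [650. 309. 166.] 169.0
 hcap 394 [626.3 179.8 158.4] [628.8 183.  155.3] [41.5 56.7 20.5]
 hcap 451 [529.3  76.2 158.1] [529.6  78.2 155.5] [53.6 51.  20.6]
 hcap 462 [426.2 180.9 158.1] [426.  184.8 155.9] [47.8 57.8 19.5]
192 [-2  1  2  2  0  1  2  1  2 -1  1  6] 606.0 606.0
193 [ 2 -1 -1  5  5  0  4  3  2  3  3  1] 603.0 603.0
194 [ 1  3 -1 -2  0  2  2  0  2  3  2  5] 601.0 600.0
195 [ 1  4 -1  3  2  3  2  1  1  2  2  1] 598.0 598.0
196 [-4  0 -2  1  1  3  3  2  2  1  2  1] 595.0 595.0
197 [ 3  3  0  0 -2  6  2  0  3  0  3  2] 592.0 592.0
198 [ 2  
[... 2776 characters left out ...]
415.2 -214.6   94.7] [57.5 50.4 12.3]
 cap 122 [ 535.9 -210.5   93.9] [ 527.9 -216.7   95. ] [56.8 51.5 11.4]
 cap 146 [ 646.1 -212.4   93.9] [ 639.1 -217.7   94.8] [57.3 49.6 13.3]
 rack walls 484 ((524.896240234375, -215.9313201904297), (70.47344207763672, 347.2845153808594), 88.93949890136719)
 mat 160 ((520.085693359375, -61.53669357299805), (77.60018920898438, 110.71377563476562), 87.01239776611328)
 rot [ 356  179   98   67 2911] [535.6 190.4 134.4] [393.  53. 110.] [650. 311. 164.] 222.0
 hcap 152 [434.3 188.6 154.7] [429.3 183.6 156.1] [53.  53.5 12.5]
 hcap 156 [539.1  85.4 155. ] [530.1  79.2 156. ] [55.2 49.3 11.8]
 hcap 172 [633.3 190.2 155.4] [629.  182.8 156.2] [41.7 53.9 12.5]
```

View pics/a.png

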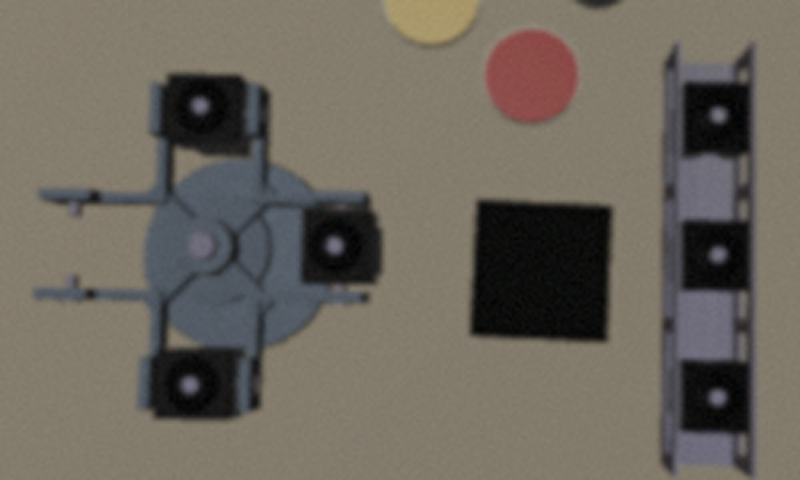

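View pics/b.png

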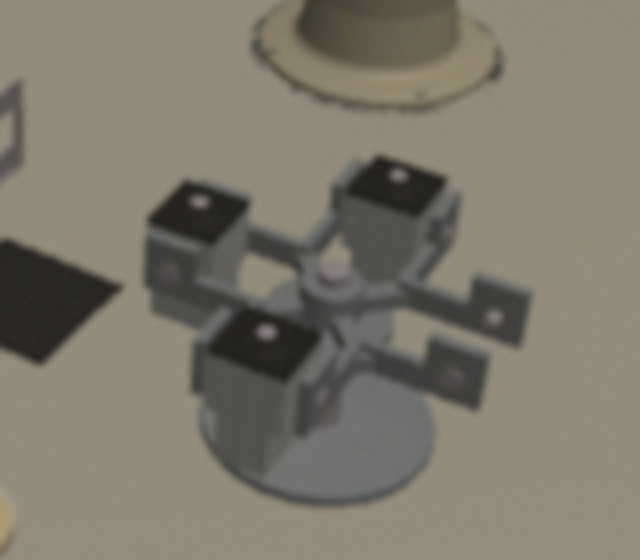

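The crops show a bright dome spot on every cap and both free pins pointing at each other. I'll refine these positions by sub-pixel triangulation in both cameras.

```bash
python3 - <<'E'
from h import *
S={}
# expected rough centres
pts={'b3':(637,-217.5,100),'b2':(526,-215.5,100),'b1':(414.5,-213.5,100),'h+':(631,182,161),'h2':(529.5,78,161),'h-':(427,183,161),'hub':(528,183,145),'pinA':(551+3,286,125),'pinB':(508-3,286,125)}
rays={k:[] for k in pts}
for n in('top','scene'):
    z=np.load(n+'0.npz'); c=ctrl.calibration(n); V=np.array(c['view']); g=z['p'].astype(float).mean(2)
    for k,p in pts.items():
        q=V@np.array([*p,1]); u,v=c['fx']*q[0]/q[2]+c['cx'],c['fy']*q[1]/q[2]+c['cy']
        r=5; ui,vi=int(round(u)),int(round(v)); w=g[vi-r:vi+r+1,ui-r:ui+r+1]
        if k[:3]=='pin' or k=='hub': print(n,k,(round(u,1),round(v,1)));print(w.round().astype(int)) if k!='hub' else 0
        t=np.clip(w-(w.min()+0.6*(w.max()-w.min())),0,None); yy,xx=np.mgrid[-r:r+1,-r:r+1]
        U,Vv=ui+(t*xx).sum()/t.sum(),vi+(t*yy).sum()/t.sum()
        rays[k].append((c,U,Vv)); P=atz(c,U,Vv,p[2]); print(n,k,(round(U,1),round(Vv,1)),'at z',p[2],P.round(1))
for k,rr in rays.items():
    A=0;b=0
    for c,u,v in rr:
        o=world(c,u,v,0.);d=world(c,u,v,1.)-o;d/=np.linalg.norm(d);M=np.eye(3)-np.outer(d,d);A=A+M;b=b+M@o
    print(k,np.linalg.solve(A,b).round(1))
E
```

```text
top b3 (np.float64(394.1), np.float64(175.5)) at z 100 [ 638.6 -218.3  100. ]
top b2 (np.float64(394.0), np.float64(219.1)) at z 100 [ 526.5 -216.6  100. ]
top b1 (np.float64(393.8), np.float64(263.7)) at z 100 [ 414.6 -214.7  100. ]
top h+ (np.float64(232.1), np.float64(172.5)) at z 161 [634.7 184.8 161. ]
top h2 (np.float64(274.1), np.float64(216.3)) at z 161 [528.6  80.1 161. ]
top h- (np.float64(228.9), np.float64(259.8)) at z 161 [424.4 186.1 161. ]
top hub (np.float64(233.1), np.float64(216.7))
top hub (np.float64(232.0), np.float64(216.1)) at z 145 [529.5 185.7 145. ]
top pinA (np.float64(194.6), np.float64(206.6))
[[ 57  66  73  73  63  59  56  46  36  30  39]
 [ 67  77  93  88  72  55  62  65  63  62  65]
 [101 102 107  98  81  76  96 103 105 104 104]
 [117 112 114 104  81  85 112 123 120 123 123]
 [119 114 109  98  83  90 115 123 124 124 125]
 [120 114 109 100  96  99 118 124 123 120 121]
 [120 120 116 115 112 115 123 121 122 125 124]
 [121 124 122 123 120 122 121 121 122 122 120]
 [122 120 121 123 121 121 121 126 122 123 122]
 [123 121 123 124 123 123 120 125 122 123 123]

[... 2180 characters left out ...]
70  83  92  86  73  64]
 [ 62  62  61  62  65  82 105 118 112  89  68]
 [ 61  63  62  62  68  87 111 124 118  93  69]
 [ 62  61  61  62  68  80  95 107 103  81  65]
 [ 71  66  62  61  65  72  77  83  78  67  64]
 [101  90  77  71  68  67  68  68  66  63  63]
 [127 120 110 100  89  77  70  67  63  62  62]
 [135 134 132 128 118 107  96  88  76  67  63]
 [126 130 134 136 134 129 125 118 104  91  80]]
scene pinB (np.float64(439.1), np.float64(223.6)) at z 125 [521.8 286.7 125. ]
b3 [ 639.2 -220.2  113.3]
b2 [ 528.9 -219.   115.5]
b1 [ 416.9 -213.9  117.4]
h+ [633.9 184.  164.9]
h2 [527.7  79.1 171.6]
h- [423.9 185.3 172.2]
hub [529.1 183.9 152.2]
pinA [546.4 285.1 134.7]
pinB [510.3 286.  117.2]
```

Emit:
send_rows(targets=[{"offset": [7.2,-18,0],"spin": -0.6},{"offset": [7.2,-18,0],"spin": -0.6},{"offset": [7.2,-18,0],"spin": -0.6},{"offset": [7.2,-18,0],"spin": -0.6},{"offset": [7.2,-18,0],"spin": -0.6},{"offset": [14.4,-28,0],"spin": -1.0},{"offset": [14.4,-28,0],"spin": -1.0},{"offset": [14.4,-28,0],"spin": -1.0}], grip=1, squeeze=60)

```text
time_s: 1.77
eef_pos: [272.8, 227.4, 231.6]
ee_rot: [0.0, 0.576, 0.818, 0.0]
force: [1.7, 0.5, 0.1]
grip_width: 1.001
grip_force: 0.0
```

Emit:
send_rows(targets=[{"offset": [14.3,-31,0],"spin": -0.341},{"offset": [14.3,-31,0],"spin": -0.341},{"offset": [14.3,-31,0],"spin": -0.341},{"offset": [14.3,-31,0],"spin": -0.341},{"offset": [14.3,-31,0],"spin": -0.341},{"offset": [14.3,-31,0],"spin": -0.341},{"offset": [14.3,-31,0],"spin": -0.341},{"offset": [14.3,-31,0],"spin": -0.341}])

```text
time_s: 2.43
eef_pos: [412.3, -75.9, 231.5]
ee_rot: [0.0, 0.705, 0.71, 0.0]
force: [0.8, 1.0, -0.3]
grip_width: 0.997
grip_force: 0.0
```

Emit:
send_rows(targets=[{"offset": [0.2,-13.8,-4],"spin": -0.01},{"offset": [0.2,-13.8,-4],"spin": -0.01},{"offset": [0.2,-13.8,-8],"spin": -0.01},{"offset": [0.2,-13.8,-8],"spin": -0.01},{"offset": [0.2,-13.8,-8],"spin": -0.01},{"offset": [0.2,-13.8,-8],"spin": -0.01},{"offset": [0.2,-13.8,-8],"spin": -0.01}])

```text
time_s: 3.02
eef_pos: [414.1, -211.3, 152.0]
ee_rot: [0.0, 0.708, 0.706, 0.0]
force: [0.2, 0.3, -0.2]
grip_width: 0.997
grip_force: 0.0
```

```bash
python3 - <<'E'
from h import *
s=ctrl.sense(); q=s['ee_rot']; print(s['eef_pos'],'yaw',2*np.arctan2(q[2],q[1]),s['joints'].round(2),s['force'])
p,d,c=cap('scene'); cv2.imwrite('pics/c.png',cv2.resize(p[80:240,200:400,::-1],None,fx=4,fy=3.75))
E
```

```text
[ 414.1420406  -211.27196935  151.9582506 ] yaw 1.568827905244077 [-0.72  0.27  1.78  0.    1.09 -0.72] [ 0.24610447  0.28574432 -0.22600724]
```

View pics/c.png

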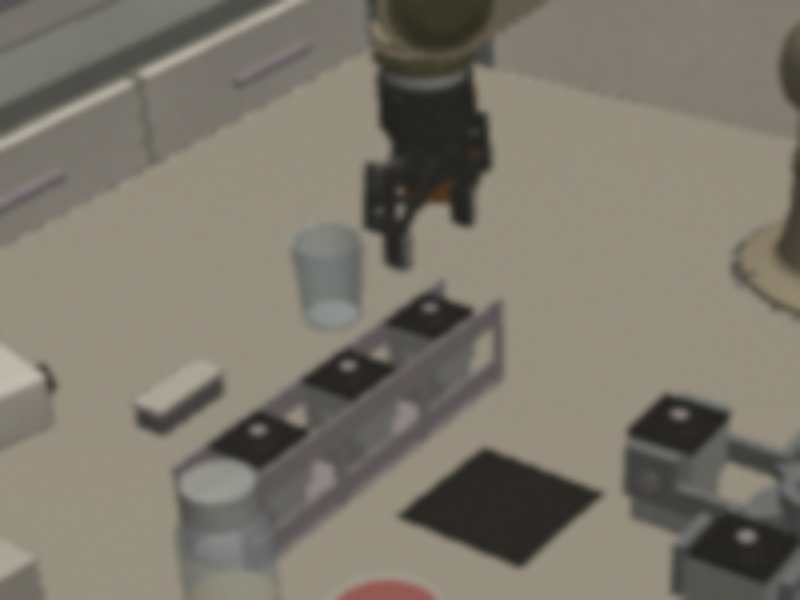

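The gripper hovers over the nearest bucket with its fingers along the rack, and the cap is at crop pixel (430,310). Descending now.

Emit:
send_rows(targets=[{"offset": [0.06,-0.3,-2.5],"spin": -0.015},{"offset": [0.06,-0.3,-5],"spin": -0.015},{"offset": [0.06,-0.3,-6.5],"spin": -0.015},{"offset": [0.06,-0.3,-8],"spin": -0.015},{"offset": [0.06,-0.3,-9],"spin": -0.015},{"offset": [0.06,-0.3,-9.5],"spin": -0.015},{"offset": [0.06,-0.3,-9.5],"spin": -0.015}])

```text
time_s: 3.65
eef_pos: [414.7, -214.1, 56.3]
ee_rot: [-0.0, 0.713, 0.701, 0.0]
force: [-0.6, 0.4, 0.5]
grip_width: 0.998
grip_force: 0.0
```

Emit:
send_rows(targets=[{"offset": [0,0,0],"spin": 0},{"offset": [0,0,0],"spin": 0},{"offset": [0,0,0],"spin": 0},{"offset": [0,0,0],"spin": 0},{"offset": [0,0,0],"spin": 0},{"offset": [0,0,0],"spin": 0}], grip=0.45, squeeze=60)

```text
time_s: 4.15
eef_pos: [414.8, -214.9, 57.4]
ee_rot: [0.001, 0.713, 0.701, -0.0]
force: [-2.9, 0.6, 6.5]
grip_width: 0.649
grip_force: 63.0
```

Emit:
send_rows(targets=[{"offset": [0,0,0.3],"spin": 0},{"offset": [0,0,0.7],"spin": 0},{"offset": [0,0,1.1],"spin": 0},{"offset": [0,0,1.4],"spin": 0},{"offset": [0,0,1.5],"spin": 0},{"offset": [0,0,1.5],"spin": 0},{"offset": [0,0,1.5],"spin": 0},{"offset": [0,0,1.5],"spin": 0}])

```text
time_s: 4.82
eef_pos: [414.4, -214.5, 71.2]
ee_rot: [-0.0, 0.713, 0.701, -0.0]
force: [0.1, 0.0, -3.3]
grip_width: 0.652
grip_force: 63.8
```

Emit:
send_rows(targets=[{"offset": [0,0,0],"spin": 0},{"offset": [0,0,0],"spin": 0}])

```text
time_s: 4.98
eef_pos: [414.4, -214.6, 71.2]
ee_rot: [-0.0, 0.713, 0.701, -0.0]
force: [-0.1, 0.4, -3.5]
grip_width: 0.647
grip_force: 63.8
```

Emit:
send_rows(targets=[{"offset": [0,0,0],"spin": 0},{"offset": [0,0,0],"spin": 0}])

```text
time_s: 5.15
eef_pos: [414.5, -214.6, 71.2]
ee_rot: [-0.0, 0.713, 0.701, 0.0]
force: [-0.4, -0.3, -3.6]
grip_width: 0.647
grip_force: 63.8
```

Light (about 3.5 N). I'll set it back down and go to the middle bucket.

Emit:
send_rows(targets=[{"offset": [0,0,-0.4],"spin": 0},{"offset": [0,0,-0.8],"spin": 0},{"offset": [0,0,-1.1],"spin": 0},{"offset": [0,0,-1.25],"spin": 0},{"offset": [0,0,-1.35],"spin": 0},{"offset": [0,0,-1.42],"spin": 0},{"offset": [0,0,-1.42],"spin": 0}])

```text
time_s: 5.73
eef_pos: [414.4, -214.5, 57.4]
ee_rot: [-0.0, 0.713, 0.701, -0.0]
force: [-2.8, 0.4, 3.9]
grip_width: 0.645
grip_force: 64.7
```

Emit:
send_rows(targets=[{"offset": [0,0,0],"spin": 0},{"offset": [0,0,0],"spin": 0},{"offset": [0,0,0],"spin": 0},{"offset": [0,0,0],"spin": 0},{"offset": [0,0,0],"spin": 0},{"offset": [0,0,0],"spin": 0}], grip=1)

```text
time_s: 6.23
eef_pos: [414.5, -214.7, 57.1]
ee_rot: [0.0, 0.713, 0.701, 0.0]
force: [-0.1, -0.1, -0.7]
grip_width: 0.995
grip_force: 0.0
```

Emit:
send_rows(targets=[{"offset": [0,0,2],"spin": 0},{"offset": [0,0,5],"spin": 0},{"offset": [0,0,8],"spin": 0},{"offset": [3,-0.05,9],"spin": 0},{"offset": [7,-0.1,9],"spin": 0},{"offset": [11.15,-0.18,9],"spin": 0},{"offset": [11.15,-0.18,9],"spin": 0},{"offset": [11.15,-0.18,9],"spin": 0}])

```text
time_s: 6.9
eef_pos: [526.8, -216.0, 146.1]
ee_rot: [-0.001, 0.713, 0.702, -0.0]
force: [-0.9, 0.3, 0.3]
grip_width: 1.001
grip_force: 0.0
```

```bash
python3 - <<'E'
from h import *
s=ctrl.sense(); print(s['eef_pos'])
p,d,c=cap('scene'); cv2.imwrite('pics/d.png',cv2.resize(p[80:240,200:400,::-1],None,fx=4,fy=3.75))
E
```

```text
[ 526.80410476 -215.97928268  146.074623  ]
```

View pics/d.png

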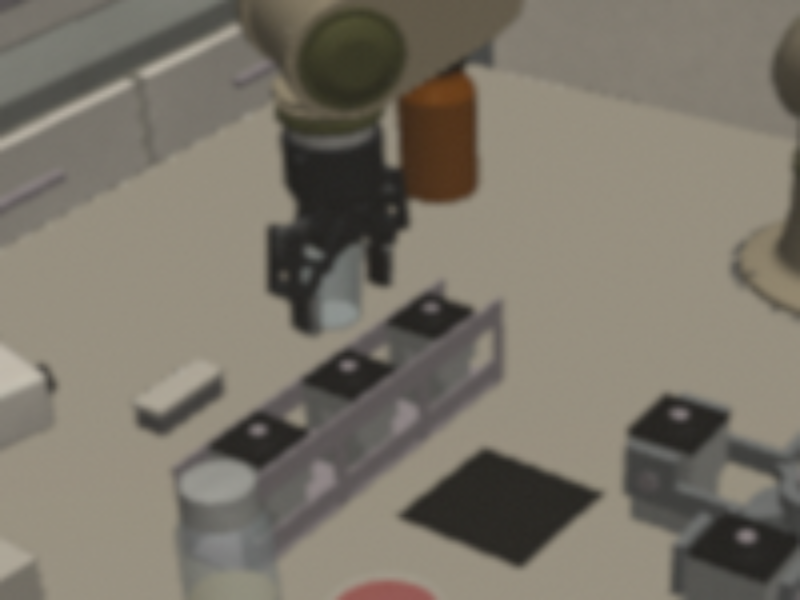

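The first bucket stands as before, at (430,310). The gripper is now over the middle bucket at (350,365).

Emit:
send_rows(targets=[{"offset": [0,-0.03,-2.5],"spin": 0},{"offset": [0,-0.03,-5],"spin": 0},{"offset": [0,-0.03,-6.5],"spin": 0},{"offset": [0,-0.03,-8],"spin": 0},{"offset": [0,-0.03,-8.8],"spin": 0},{"offset": [0,-0.03,-8.9],"spin": 0},{"offset": [0,-0.03,-8.9],"spin": 0}])

```text
time_s: 7.53
eef_pos: [525.6, -216.9, 58.5]
ee_rot: [-0.0, 0.713, 0.701, -0.0]
force: [-0.7, -0.5, 0.3]
grip_width: 0.997
grip_force: 0.0
```

Emit:
send_rows(targets=[{"offset": [0,0,0],"spin": 0},{"offset": [0,0,0],"spin": 0},{"offset": [0,0,0],"spin": 0},{"offset": [0,0,0],"spin": 0},{"offset": [0,0,0],"spin": 0},{"offset": [0,0,0],"spin": 0}], grip=0.45)

```text
time_s: 8.03
eef_pos: [526.3, -217.0, 59.2]
ee_rot: [0.001, 0.713, 0.701, 0.0]
force: [-0.8, -0.3, 5.2]
grip_width: 0.648
grip_force: 64.5
```

Emit:
send_rows(targets=[{"offset": [0,0,0.3],"spin": 0},{"offset": [0,0,0.7],"spin": 0},{"offset": [0,0,1.1],"spin": 0},{"offset": [0,0,1.4],"spin": 0},{"offset": [0,0,1.5],"spin": 0},{"offset": [0,0,1.5],"spin": 0},{"offset": [0,0,1.5],"spin": 0},{"offset": [0,0,1.5],"spin": 0}])

```text
time_s: 8.7
eef_pos: [525.9, -216.6, 72.9]
ee_rot: [-0.0, 0.713, 0.701, -0.0]
force: [-0.4, 0.2, -3.9]
grip_width: 0.648
grip_force: 63.9
```

Emit:
send_rows(targets=[{"offset": [0,0,0],"spin": 0},{"offset": [0,0,0],"spin": 0},{"offset": [0,0,0],"spin": 0}])

```text
time_s: 8.95
eef_pos: [526.0, -216.7, 73.0]
ee_rot: [-0.0, 0.713, 0.701, -0.0]
force: [0.5, 0.7, -3.1]
grip_width: 0.646
grip_force: 63.9
```

Light too (about 3.5 N). I'll put it back, then weigh the third as a check before taking it.

Emit:
send_rows(targets=[{"offset": [0,0,-0.4],"spin": 0},{"offset": [0,0,-0.8],"spin": 0},{"offset": [0,0,-1.1],"spin": 0},{"offset": [0,0,-1.25],"spin": 0},{"offset": [0,0,-1.35],"spin": 0},{"offset": [0,0,-1.42],"spin": 0},{"offset": [0,0,-1.42],"spin": 0}])

```text
time_s: 9.53
eef_pos: [525.9, -216.6, 59.3]
ee_rot: [-0.0, 0.713, 0.701, -0.0]
force: [-2.1, 1.1, 3.0]
grip_width: 0.643
grip_force: 64.5
```

Emit:
send_rows(targets=[{"offset": [0,0,0],"spin": 0},{"offset": [0,0,0],"spin": 0},{"offset": [0,0,0],"spin": 0},{"offset": [0,0,0],"spin": 0},{"offset": [0,0,0],"spin": 0},{"offset": [0,0,0],"spin": 0}], grip=1)

```text
time_s: 10.03
eef_pos: [526.1, -216.7, 58.9]
ee_rot: [0.0, 0.713, 0.701, 0.0]
force: [-0.3, -0.1, 1.1]
grip_width: 0.997
grip_force: 0.0
```

Emit:
send_rows(targets=[{"offset": [0,0,2],"spin": 0},{"offset": [0,0,5],"spin": 0},{"offset": [0,0,8],"spin": 0},{"offset": [3,-0.05,9],"spin": 0},{"offset": [7,-0.1,9],"spin": 0},{"offset": [11.2,-0.18,9],"spin": 0},{"offset": [11.2,-0.18,9],"spin": 0},{"offset": [11.2,-0.18,9],"spin": 0}])

```text
time_s: 10.7
eef_pos: [638.9, -218.1, 147.1]
ee_rot: [-0.001, 0.713, 0.702, -0.0]
force: [-0.6, 0.2, 0.1]
grip_width: 0.995
grip_force: 0.0
```

Emit:
send_rows(targets=[{"offset": [0,0,-2.5],"spin": 0},{"offset": [0,0,-5],"spin": 0},{"offset": [0,0,-6.5],"spin": 0},{"offset": [0,0,-8],"spin": 0},{"offset": [0,0,-8.8],"spin": 0},{"offset": [0,0,-8.9],"spin": 0},{"offset": [0,0,-8.9],"spin": 0}])

```text
time_s: 11.28
eef_pos: [637.6, -218.6, 60.5]
ee_rot: [0.0, 0.713, 0.701, -0.0]
force: [-0.4, 0.4, -0.1]
grip_width: 1.001
grip_force: 0.0
```

Emit:
send_rows(targets=[{"offset": [0,0,0],"spin": 0},{"offset": [0,0,0],"spin": 0},{"offset": [0,0,0],"spin": 0},{"offset": [0,0,0],"spin": 0},{"offset": [0,0,0],"spin": 0},{"offset": [0,0,0],"spin": 0}], grip=0.45)

```text
time_s: 11.78
eef_pos: [638.3, -218.8, 61.3]
ee_rot: [0.001, 0.713, 0.701, 0.0]
force: [-2.4, 0.3, 4.3]
grip_width: 0.644
grip_force: 66.2
```

Emit:
send_rows(targets=[{"offset": [0,0,0.3],"spin": 0},{"offset": [0,0,0.7],"spin": 0},{"offset": [0,0,1.1],"spin": 0},{"offset": [0,0,1.4],"spin": 0},{"offset": [0,0,1.5],"spin": 0},{"offset": [0,0,1.5],"spin": 0},{"offset": [0,0,1.5],"spin": 0},{"offset": [0,0,1.5],"spin": 0}])

```text
time_s: 12.45
eef_pos: [637.8, -218.4, 74.6]
ee_rot: [-0.0, 0.713, 0.701, -0.0]
force: [-0.9, 0.9, -7.3]
grip_width: 0.644
grip_force: 64.9
```

Emit:
send_rows(targets=[{"offset": [0,0,0],"spin": 0},{"offset": [0,0,0],"spin": 0},{"offset": [0,0,0],"spin": 0}])

```text
time_s: 12.7
eef_pos: [638.0, -218.5, 74.8]
ee_rot: [-0.0, 0.713, 0.701, -0.0]
force: [-0.4, -1.0, -7.1]
grip_width: 0.643
grip_force: 64.9
```

7.2 N, so the third bucket is the loaded one. Lifting it and carrying it to the mat.

Emit:
send_rows(targets=[{"offset": [0,0,1.5],"spin": 0},{"offset": [0,0,3.5],"spin": 0},{"offset": [0,0,5.5],"spin": 0},{"offset": [0,0,7.5],"spin": 0},{"offset": [0,0,9],"spin": 0},{"offset": [0,0,10],"spin": 0},{"offset": [0,0,10.5],"spin": 0},{"offset": [0,0,10.5],"spin": 0}])

```text
time_s: 13.37
eef_pos: [638.2, -218.6, 180.6]
ee_rot: [0.001, 0.713, 0.701, 0.0]
force: [0.3, -0.4, -6.6]
grip_width: 0.645
grip_force: 66.6
```

Emit:
send_rows(targets=[{"offset": [-1,1.2,0],"spin": 0},{"offset": [-2.8,3.2,0],"spin": 0},{"offset": [-4.8,5.5,0],"spin": 0},{"offset": [-6.8,7.8,0],"spin": 0},{"offset": [-8.8,10,0],"spin": 0},{"offset": [-10.6,12.1,0],"spin": 0},{"offset": [-11.6,13.2,0],"spin": 0},{"offset": [-12,13.7,0],"spin": 0}])

```text
time_s: 14.03
eef_pos: [516.3, -79.7, 179.1]
ee_rot: [-0.001, 0.713, 0.702, -0.0]
force: [3.0, 0.5, -6.3]
grip_width: 0.646
grip_force: 67.2
```

Emit:
send_rows(targets=[{"offset": [0,0,-1],"spin": 0},{"offset": [0,0,-3],"spin": 0},{"offset": [0,0,-5],"spin": 0},{"offset": [0,0,-7],"spin": 0},{"offset": [0,0,-8.5],"spin": 0},{"offset": [0,0,-9.5],"spin": 0},{"offset": [0,0,-10],"spin": 0},{"offset": [0,0,-10],"spin": 0}])

```text
time_s: 14.7
eef_pos: [517.8, -81.8, 78.6]
ee_rot: [-0.001, 0.713, 0.701, -0.0]
force: [-0.4, 0.7, -6.9]
grip_width: 0.643
grip_force: 67.0
```

```bash
python3 - <<'E'
from h import *
s=ctrl.sense(); print(s['eef_pos'],s['force'],s['joints'].round(2))
p,d,c=cap('scene'); cv2.imwrite('pics/e.png',cv2.resize(p[80:260,240:460,::-1],None,fx=3.6,fy=3.3))
z=np.load('top0.npz'); ct=ctrl.calibration('top'); print(atz(ct,339.3,224.6,3))
E
```

```text
[517.84591438 -81.77460257  78.61535154] [-0.44065243  0.71263866 -6.8726032 ] [-0.38  0.49  1.68 -0.    0.98 -0.36]
[515.6476157  -80.19892407   3.        ]
```

View pics/e.png

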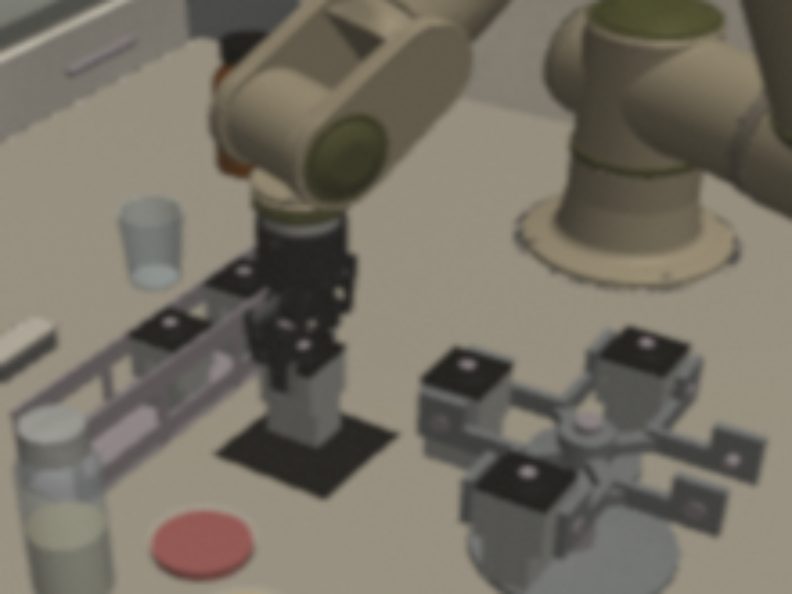

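The bucket is upright over the mat at (305,390), and the two light ones still stand in the rack. Setting it down.

Emit:
send_rows(targets=[{"offset": [0,0,-0.4],"spin": 0},{"offset": [0,0,-0.8],"spin": 0},{"offset": [0,0,-1.1],"spin": 0},{"offset": [0,0,-1.3],"spin": 0},{"offset": [0,0,-1.45],"spin": 0},{"offset": [0,0,-1.55],"spin": 0},{"offset": [0,0,-1.6],"spin": 0}])

```text
time_s: 15.33
eef_pos: [518.0, -81.5, 63.8]
ee_rot: [0.0, 0.713, 0.701, 0.0]
force: [0.0, 0.2, -7.4]
grip_width: 0.644
grip_force: 67.4
```

Emit:
send_rows(targets=[{"offset": [0,0,-0.05],"spin": 0},{"offset": [0,0,-0.1],"spin": 0},{"offset": [0,0,-0.1],"spin": 0}])

```text
time_s: 15.58
eef_pos: [518.0, -81.5, 62.9]
ee_rot: [0.0, 0.713, 0.701, 0.0]
force: [0.8, 0.2, -7.0]
grip_width: 0.646
grip_force: 67.4
```

Emit:
send_rows(targets=[{"offset": [0,0,-0.08],"spin": 0},{"offset": [0,0,-0.14],"spin": 0},{"offset": [0,0,-0.2],"spin": 0},{"offset": [0,0,-0.2],"spin": 0}])

```text
time_s: 15.92
eef_pos: [518.0, -81.5, 61.3]
ee_rot: [0.0, 0.713, 0.701, 0.0]
force: [-2.1, 1.1, -1.4]
grip_width: 0.649
grip_force: 67.8
```

Emit:
send_rows(targets=[{"offset": [0,0,-0.06],"spin": 0},{"offset": [0,0,-0.06],"spin": 0}])

```text
time_s: 16.08
eef_pos: [518.1, -81.5, 61.2]
ee_rot: [0.0, 0.713, 0.701, -0.0]
force: [-5.0, 1.9, 6.6]
grip_width: 0.646
grip_force: 68.9
```

Emit:
send_rows(targets=[{"offset": [0,0,0],"spin": 0},{"offset": [0,0,0],"spin": 0},{"offset": [0,0,0],"spin": 0},{"offset": [0,0,0],"spin": 0},{"offset": [0,0,0],"spin": 0},{"offset": [0,0,0],"spin": 0}], grip=1)

```text
time_s: 16.58
eef_pos: [518.1, -81.5, 60.3]
ee_rot: [0.0, 0.713, 0.701, 0.0]
force: [-0.3, 0.3, -1.0]
grip_width: 0.997
grip_force: 0.0
```

Emit:
send_rows(targets=[{"offset": [0,0,2],"spin": 0},{"offset": [0,0,5],"spin": 0},{"offset": [0,0,8],"spin": 0},{"offset": [0,0,8],"spin": 0.12},{"offset": [0,0,8],"spin": 0.24},{"offset": [0,0,8],"spin": 0.36},{"offset": [0,0,8],"spin": 0.48},{"offset": [0,0,8],"spin": 0.6}])

```text
time_s: 17.25
eef_pos: [518.0, -81.5, 140.3]
ee_rot: [0.0, 0.471, 0.882, 0.0]
force: [-0.4, 0.3, -0.3]
grip_width: 0.999
grip_force: 0.0
```

Emit:
send_rows(targets=[{"offset": [0,0,0],"spin": 0.12},{"offset": [0,0,0],"spin": 0.24},{"offset": [0,0,0],"spin": 0.36},{"offset": [0,0,0],"spin": 0.48},{"offset": [0,0,0],"spin": 0.6},{"offset": [0,0,0],"spin": 0.72},{"offset": [0,0,0],"spin": 0.84},{"offset": [0,0,0],"spin": 0.96}])

```text
time_s: 17.92
eef_pos: [518.0, -81.5, 140.3]
ee_rot: [0.0, 0.011, 1.0, -0.0]
force: [-0.2, -0.4, 0.8]
grip_width: 0.997
grip_force: 0.0
```

```bash
python3 - <<'E'
from h import *
s=ctrl.sense(); q=s['ee_rot']; print(s['eef_pos'],'yaw',2*np.arctan2(q[2],q[1])-np.pi/2,s['joints'].round(2))
p,d,c=cap('scene'); cv2.imwrite('pics/f.png',cv2.resize(p[80:260,240:460,::-1],None,fx=3.6,fy=3.3))
E
```

```text
[518.00446196 -81.50719003 140.28062106] yaw 1.5489423992916014 [-0.38  0.4   1.62 -0.    1.12 -1.93]
```

View pics/f.png

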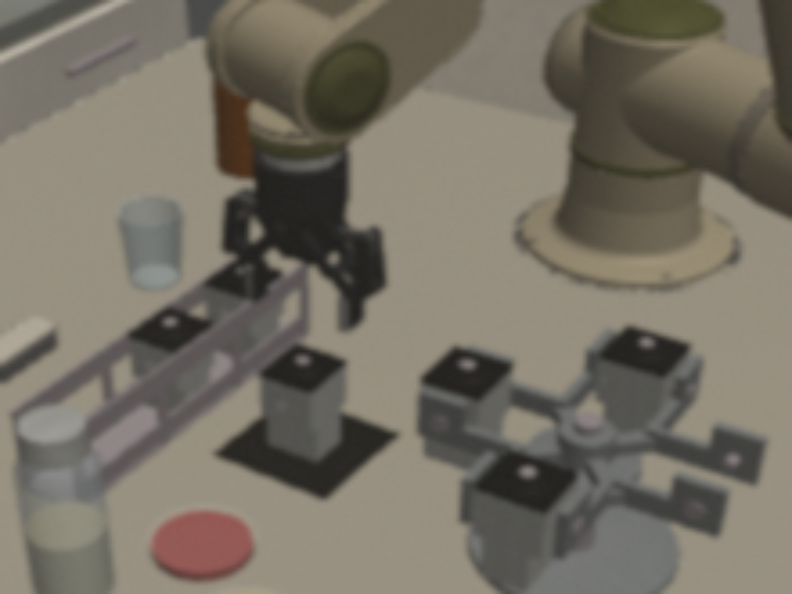

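The loaded bucket stands upright on the mat, let go at (303,400). I'll back the arm off briefly and use the bucket's known arm-frame position (518.0, -81.5) to check the top camera's bias.

Emit:
send_rows(targets=[{"offset": [-4,0,2],"spin": 0},{"offset": [-8,0,2],"spin": 0},{"offset": [-12,0,2],"spin": 0},{"offset": [-16,0,2],"spin": 0},{"offset": [-19,0,2],"spin": 0},{"offset": [-19,0,2],"spin": 0}])

```text
time_s: 18.47
eef_pos: [324.2, -80.5, 160.0]
ee_rot: [-0.001, 0.016, 1.0, 0.0]
force: [1.3, -0.7, 0.4]
grip_width: 0.999
grip_force: 0.0
```

```bash
python3 - <<'E'
from h import *
p,d,c=cap('top'); np.savez('top1.npz',p=p,d=d); V=np.array(c['view'])
z0=np.load('top0.npz')
def spot(g,X):
    q=V@np.array([*X,1]); u,v=c['fx']*q[0]/q[2]+c['cx'],c['fy']*q[1]/q[2]+c['cy']; ui,vi=int(round(u)),int(round(v)); r=5
    w=g[vi-r:vi+r+1,ui-r:ui+r+1]; t=np.clip(w-(w.min()+0.5*(w.max()-w.min())),0,None); yy,xx=np.mgrid[-r:r+1,-r:r+1]
    return atz(c,ui+(t*xx).sum()/t.sum(),vi+(t*yy).sum()/t.sum(),X[2]).round(1)
g=p.astype(float).mean(2)
print('mat bucket',spot(g,(518,-81.5,100)))
W=cloud(c,d); m=(abs(W[...,0]-518)<45)&(abs(W[...,1]+81)<45)&(W[...,2]>88)
q=W[m]; print(len(q),q.max(0),q.min(0),(q.max(0)+q.min(0))/2, cv2.minAreaRect(q[:,:2].astype(np.float32)))
for X in((634,184,163),(528.5,79.5,163),(424.5,185,163),(529.5,185,147),(526.2,-216,100),(414.6,-214,100)): print(spot(g,X),spot(z0['p'].astype(float).mean(2),X))
h=cv2.resize(p[150:300,170:420,::-1],None,fx=3.2,fy=3.2); cv2.imwrite('pics/g.png',h)
E
```

```text
mat bucket [518.2 -80.9 100. ]
441 [546.92724664 -56.59293263 105.24241638] [ 490.62484388 -107.93921731   89.07177114] [518.77604526 -82.26607497  97.15709376] ((518.7848510742188, -82.28931427001953), (56.3140754699707, 51.33523178100586), 0.06538638472557068)
[634.2 184.3 163. ] [634.2 184.3 163. ]
[528.6  79.8 163. ] [528.6  79.8 163. ]
[424.4 185.5 163. ] [424.4 185.5 163. ]
[529.4 185.4 147. ] [529.5 185.4 147. ]
[ 526.2 -216.2  100. ] [ 526.6 -216.6  100. ]
[ 414.  -214.2  100. ] [ 414.5 -214.8  100. ]
```

Camera bias is under 1 mm. The target for the bucket axis is (529.8, 288.8), with pin yaw about -0.006. Returning to regrasp by the plain faces.

Emit:
send_rows(targets=[{"offset": [4,0,0],"spin": 0.005},{"offset": [8,0,0],"spin": 0.005},{"offset": [12,0,0],"spin": 0.005},{"offset": [16,0,-2],"spin": 0.005},{"offset": [19,0,-2],"spin": 0.005},{"offset": [19,0,-2],"spin": 0.005},{"offset": [19,0,-2],"spin": 0.005},{"offset": [19,0,-2],"spin": 0.005}])

```text
time_s: 19.18
eef_pos: [517.9, -81.2, 140.0]
ee_rot: [-0.0, 0.012, 1.0, 0.0]
force: [-1.5, -0.4, 0.6]
grip_width: 1.0
grip_force: 0.0
```

Emit:
send_rows(targets=[{"offset": [0,0,-2.5],"spin": 0},{"offset": [0,0,-4.5],"spin": 0},{"offset": [0,0,-6],"spin": 0},{"offset": [0,0,-7.2],"spin": 0},{"offset": [0,0,-7.8],"spin": 0},{"offset": [0,0,-7.8],"spin": 0}])

```text
time_s: 19.68
eef_pos: [517.2, -81.4, 61.8]
ee_rot: [-0.001, 0.012, 1.0, 0.0]
force: [-0.7, -0.3, -0.1]
grip_width: 1.001
grip_force: 0.0
```

Emit:
send_rows(targets=[{"offset": [0,0,0],"spin": 0},{"offset": [0,0,0],"spin": 0},{"offset": [0,0,0],"spin": 0},{"offset": [0,0,0],"spin": 0},{"offset": [0,0,0],"spin": 0},{"offset": [0,0,0],"spin": 0}], grip=0.4)

```text
time_s: 20.18
eef_pos: [518.5, -81.9, 63.5]
ee_rot: [0.001, 0.011, 1.0, -0.0]
force: [-1.0, -1.6, 5.2]
grip_width: 0.599
grip_force: 62.8
```

Emit:
send_rows(targets=[{"offset": [0,0,0.5],"spin": 0},{"offset": [0,0,1.5],"spin": 0},{"offset": [0,0,3],"spin": 0},{"offset": [0,0,5.5],"spin": 0},{"offset": [0,0,8.5],"spin": 0},{"offset": [0,0,11.5],"spin": 0},{"offset": [0,0,14],"spin": 0},{"offset": [0,0,15.5],"spin": 0}])

```text
time_s: 20.85
eef_pos: [518.2, -81.4, 220.7]
ee_rot: [0.002, 0.011, 1.0, -0.001]
force: [0.4, -0.4, -7.1]
grip_width: 0.598
grip_force: 64.7
```

```bash
python3 - <<'E'
from h import *
s=ctrl.sense(); q=s['ee_rot']; print(s['eef_pos'],'yaw',2*np.arctan2(q[2],q[1])-np.pi/2,s['force'],s['grip_force'],s['grip_width'])
E
```

```text
[518.22336617 -81.4335343  220.65529853] yaw 1.5481710323772515 [ 0.3584153  -0.37360872 -7.1048503 ] 64.69648540019989 0.5979164273989279
```

Emit:
send_rows(targets=[{"offset": [0,0,1],"spin": 0},{"offset": [0,1,2.5],"spin": 0},{"offset": [0.2,3,3],"spin": 0.015},{"offset": [0.4,6,3],"spin": 0.015},{"offset": [0.6,9,3],"spin": 0.015},{"offset": [0.8,12,3],"spin": 0.015},{"offset": [1,15,3],"spin": 0.015},{"offset": [1.2,18,3],"spin": 0.015}])

```text
time_s: 21.52
eef_pos: [529.3, 100.0, 246.7]
ee_rot: [-0.001, 0.004, 1.0, 0.0]
force: [1.4, -0.2, -6.3]
grip_width: 0.602
grip_force: 65.2
```

Emit:
send_rows(targets=[{"offset": [0,3,0],"spin": 0},{"offset": [0,6,0],"spin": 0},{"offset": [0,9,0],"spin": 0},{"offset": [0,12,0],"spin": 0},{"offset": [0,15,0],"spin": 0},{"offset": [0,17.5,0],"spin": 0},{"offset": [0,18.6,0],"spin": 0},{"offset": [0,19,0],"spin": 0}])

```text
time_s: 22.18
eef_pos: [529.2, 290.1, 246.4]
ee_rot: [-0.001, 0.003, 1.0, -0.0]
force: [-0.6, 0.2, -6.9]
grip_width: 0.593
grip_force: 65.1
```

Emit:
send_rows(targets=[{"offset": [0,0,-1],"spin": 0},{"offset": [0,0,-2],"spin": 0},{"offset": [0,0,-2.5],"spin": 0},{"offset": [0,0,-2.5],"spin": 0},{"offset": [0,0,-2.5],"spin": 0}])

```text
time_s: 22.6
eef_pos: [530.1, 287.7, 221.9]
ee_rot: [-0.0, 0.004, 1.0, -0.0]
force: [-0.2, -0.3, -6.1]
grip_width: 0.598
grip_force: 65.1
```

```bash
python3 - <<'E'
from h import *
s=ctrl.sense(); q=s['ee_rot']; print(s['eef_pos'],'yaw',2*np.arctan2(q[2],q[1])-np.pi/2,s['force'],s['joints'].round(2),q)
p,d,c=cap('scene'); cv2.imwrite('pics/i.png',cv2.resize(p[110:270,340:500,::-1],None,fx=3.75,fy=3.75,interpolation=cv2.INTER_CUBIC))
E
```

```text
[530.05209063 287.66032658 221.90313955] yaw 1.5618681454242003 [-0.22452861 -0.30808687 -6.09614301] [ 0.3   0.49  1.26 -0.    1.39 -1.26] [-4.52989033e-04  4.46407532e-03  9.99989916e-01 -1.88015575e-04]
```

View pics/i.png

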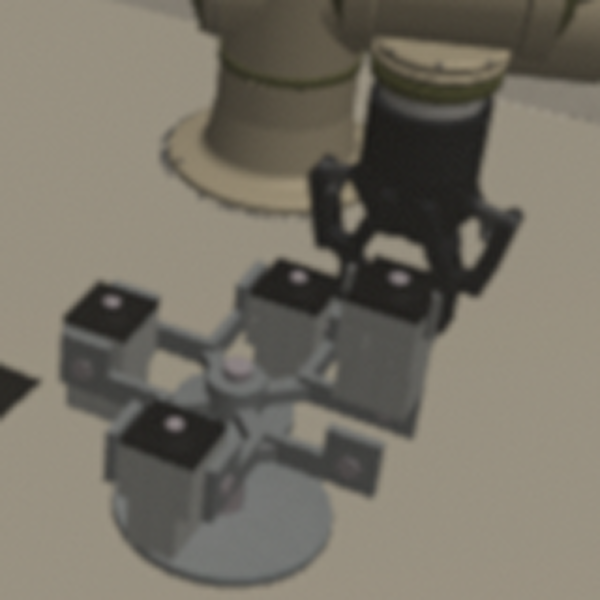

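The bucket hangs upright over the free place, at (385,330). Lowering in stages and checking the force.

Emit:
send_rows(targets=[{"offset": [0,0.1,-1],"spin": 0},{"offset": [0,0.1,-2],"spin": 0},{"offset": [0,0.1,-3],"spin": 0},{"offset": [0,0.1,-4],"spin": 0},{"offset": [0,0.1,-5],"spin": 0},{"offset": [0,0.1,-5.8],"spin": 0},{"offset": [0,0.1,-6.2],"spin": 0}])

```text
time_s: 23.23
eef_pos: [529.5, 289.3, 158.6]
ee_rot: [-0.001, 0.004, 1.0, -0.0]
force: [-0.1, -1.0, -6.9]
grip_width: 0.598
grip_force: 65.2
```

Emit:
send_rows(targets=[{"offset": [0,0,-0.4],"spin": 0},{"offset": [0,0,-0.8],"spin": 0},{"offset": [0,0,-1.2],"spin": 0},{"offset": [0,0,-1.5],"spin": 0},{"offset": [0,0,-1.7],"spin": 0},{"offset": [0,0,-1.7],"spin": 0}])

```text
time_s: 23.73
eef_pos: [529.9, 289.5, 142.9]
ee_rot: [-0.0, 0.004, 1.0, -0.0]
force: [-0.1, 0.2, -7.4]
grip_width: 0.6
grip_force: 65.2
```

```bash
python3 - <<'E'
from h import *
s=ctrl.sense(); print(s['eef_pos'],s['force'],s['wrist_torque'])
p,d,c=cap('scene'); cv2.imwrite('pics/j.png',cv2.resize(p[130:270,340:480,::-1],None,fx=4.2,fy=4.2,interpolation=cv2.INTER_CUBIC))
E
```

```text
[529.89008623 289.47267166 142.94878675] [-0.07666675  0.15239947 -7.40101805] [-0.01809615  0.00924702 -0.00012492]
```

View pics/j.png

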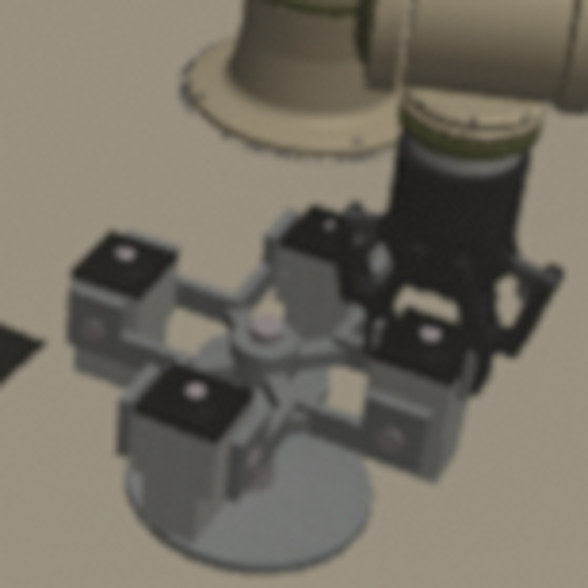

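The bucket sits between the ears with no contact force. Lowering the last part onto the pins.

Emit:
send_rows(targets=[{"offset": [0,0,-0.4],"spin": 0},{"offset": [0,0,-0.8],"spin": 0},{"offset": [0,0,-1.1],"spin": 0},{"offset": [0,0,-1.3],"spin": 0},{"offset": [0,0,-1.4],"spin": 0},{"offset": [0,0,-1.4],"spin": 0}])

```text
time_s: 24.28
eef_pos: [529.9, 289.5, 129.0]
ee_rot: [-0.0, 0.004, 1.0, -0.0]
force: [0.1, 0.2, -7.9]
grip_width: 0.599
grip_force: 65.3
```

Emit:
send_rows(targets=[{"offset": [0,0,-0.08],"spin": 0},{"offset": [0,0,-0.16],"spin": 0},{"offset": [0,0,-0.2],"spin": 0},{"offset": [0,0,-0.2],"spin": 0}])

```text
time_s: 24.62
eef_pos: [530.0, 289.5, 127.2]
ee_rot: [-0.0, 0.004, 1.0, -0.0]
force: [-0.1, 0.7, -7.1]
grip_width: 0.598
grip_force: 65.3
```

Emit:
send_rows(targets=[{"offset": [0,0,-0.06],"spin": 0},{"offset": [0,0,-0.12],"spin": 0},{"offset": [0,0,-0.15],"spin": 0},{"offset": [0,0,-0.15],"spin": 0}])

```text
time_s: 24.95
eef_pos: [530.0, 289.5, 125.7]
ee_rot: [-0.0, 0.004, 1.0, -0.0]
force: [0.1, 0.3, -6.8]
grip_width: 0.602
grip_force: 65.3
```

Emit:
send_rows(targets=[{"offset": [0,0,-0.06],"spin": 0},{"offset": [0,0,-0.1],"spin": 0},{"offset": [0,0,-0.1],"spin": 0}])

```text
time_s: 25.2
eef_pos: [530.0, 289.5, 124.7]
ee_rot: [-0.0, 0.004, 1.0, -0.0]
force: [0.7, -0.1, -7.3]
grip_width: 0.597
grip_force: 65.3
```

Emit:
send_rows(targets=[{"offset": [0,0,-0.06],"spin": 0},{"offset": [0,0,-0.1],"spin": 0},{"offset": [0,0,-0.1],"spin": 0}])

```text
time_s: 25.45
eef_pos: [530.1, 289.6, 124.3]
ee_rot: [0.0, 0.004, 1.0, 0.0]
force: [-0.0, -0.3, -3.3]
grip_width: 0.6
grip_force: 65.7
```

Emit:
send_rows(targets=[{"offset": [0,0,-0.04],"spin": 0},{"offset": [0,0,-0.07],"spin": 0},{"offset": [0,0,-0.07],"spin": 0}])

```text
time_s: 25.7
eef_pos: [530.2, 289.6, 124.1]
ee_rot: [0.0, 0.004, 1.0, 0.0]
force: [-4.3, -1.6, 5.4]
grip_width: 0.6
grip_force: 66.5
```

Contact at the predicted height, so it is seated. Easing off and releasing.

Emit:
send_rows(targets=[{"offset": [0,0,0.05],"spin": 0},{"offset": [0,0,0.05],"spin": 0}], squeeze=20)

```text
time_s: 25.87
eef_pos: [530.1, 289.6, 124.1]
ee_rot: [0.0, 0.004, 1.0, 0.0]
force: [-3.8, -2.5, 4.8]
grip_width: 0.602
grip_force: 66.3
```

Emit:
send_rows(targets=[{"offset": [0,0,0],"spin": 0},{"offset": [0,0,0],"spin": 0},{"offset": [0,0,0],"spin": 0},{"offset": [0,0,0],"spin": 0},{"offset": [0,0,0],"spin": 0},{"offset": [0,0,0],"spin": 0}], grip=0.9)

```text
time_s: 26.37
eef_pos: [530.1, 289.5, 123.6]
ee_rot: [0.0, 0.004, 1.0, 0.0]
force: [0.5, -0.1, -0.6]
grip_width: 0.9
grip_force: 0.0
```

Emit:
send_rows(targets=[{"offset": [0,0,0.6],"spin": 0},{"offset": [0,0,1.5],"spin": 0},{"offset": [0,0,3],"spin": 0},{"offset": [0,0,5],"spin": 0},{"offset": [0,0,7],"spin": 0},{"offset": [0,0,9],"spin": 0},{"offset": [0,0,11],"spin": 0},{"offset": [0,0,12],"spin": 0}])

```text
time_s: 27.03
eef_pos: [530.6, 289.7, 247.2]
ee_rot: [0.002, 0.004, 1.0, 0.001]
force: [0.6, -0.4, 0.1]
grip_width: 0.902
grip_force: 0.0
```

Emit:
send_rows(targets=[{"offset": [-4,0,0],"spin": 0},{"offset": [-8,0,0],"spin": 0},{"offset": [-12,0,0],"spin": 0},{"offset": [-16,0,0],"spin": 0},{"offset": [-19,0,0],"spin": 0},{"offset": [-20,0,0],"spin": 0},{"offset": [-20,0,0],"spin": 0},{"offset": [-20,0,0],"spin": 0}])

```text
time_s: 27.7
eef_pos: [330.6, 289.7, 244.1]
ee_rot: [0.001, 0.004, 1.0, 0.0]
force: [-0.6, -0.1, 0.5]
grip_width: 0.899
grip_force: 0.0
```

```bash
python3 - <<'E'
from h import *
for n in('top','scene'):
    p,d,c=cap(n); W=cloud(c,d); g=p.astype(int).sum(2)
    m=(W[...,0]>380)&(W[...,0]<680)&(W[...,1]>40)&(W[...,1]<340)&(W[...,2]>145)&(W[...,2]<170)&(g<140)
    k,l,s,_=cv2.connectedComponentsWithStats(m.astype(np.uint8))
    for i in range(1,k):
        if s[i,4]>40:
            q=W[l==i]; A=np.c_[q[:,:2],np.ones(len(q))]; f=np.linalg.lstsq(A,q[:,2],rcond=None)[0]
            print(n,s[i,4],np.median(q,0).round(1),((q.max(0)+q.min(0))/2).round(1),np.ptp(q,axis=0).round(),'slope',f[:2].round(3))
    print([([round(x) for x in r['uv']],round(r['conf'],2)) for r in ctrl.place_of(n,'hung_1')],[([round(x) for x in r['uv']],round(r['conf'],2)) for r in ctrl.place_of(n,'bucket_1')])
E
```

```text
top 471 [629.4 180.5 158.1] [632.6 186.3 155.7] [49. 63. 21.] slope [0.057 0.014]
top 463 [530.5 285.7 158.3] [530.9 290.1 156.1] [54. 52. 22.] slope [0.007 0.027]
top 454 [529.4  76.4 158.1] [529.5  78.  155.6] [54. 51. 20.] slope [-0.008  0.033]
top 464 [426.1 180.2 158.2] [425.1 187.2 155.6] [50. 63. 20.] slope [0.007 0.018]
[([243, 255], 0.91), ([277, 213], 0.74), ([241, 180], 0.71)] [([388, 219], 0.79), ([389, 258], 0.76), ([199, 219], 0.59)]
scene 159 [434.8 188.5 154.6] [425.3 183.9 154.9] [52. 56. 12.] slope [-0.026  0.022]
scene 169 [538.6  85.2 154.6] [529.6  79.4 155.6] [57. 50. 12.] slope [-0.01   0.021]
scene 222 [539.7 293.4 155. ] [530.8 290.5 155.9] [57. 49. 11.] slope [-0.004 -0.014]
scene 247 [641.9 187.4 154.9] [636.2 183.5 155.2] [56. 54. 13.] slope [0.    0.021]
[([384, 249], 0.81), ([416, 211], 0.63)] [([435, 244], 0.81), ([311, 184], 0.78), ([285, 202], 0.59)]
```

The new bucket hangs level, at the same height as the other three (cap depth 158 mm), centred at about (531, 290). The light ones are still in the rack. Handing the job in.

```bash
python3 -c "
from rig import ctrl
print(ctrl.finish_job())"
```

```text
the job is handed in; nothing more can be done
None
```

The loaded bucket was the third one, farthest from the robot (7.2 N against about 3.5 N for each light one); it was set down on the mat, regrasped by its plain faces and now hangs level on the free pins, with both light buckets still in the rack, and the job is handed in at about 28 s (no verdict was returned).

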